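Seat the square blank in the die bed and close the clamp jaw on it

TASK

Get the square aluminium blank ready for punching: slide it over the die bed into the square cavity so that it lies fully home and flat, then slide the red clamp jaw forward until it presses on the blank's edge, without ramming it, and leave it touching. Leave the round copper blank, the blue bin and the carton where they are.

Things in the scene. Friction and masses are not known exactly. Their poses are not given: they have to be found in the camera images.
- die: fixed dark steel die bed, 390 mm along y, its flat deck 26 mm above the table, reaching from x = -150 to +51.5 mm, with a square cavity and a blue fence. Origin on the table under the cavity's centre; x points from the clamp jaw's side to the fence, y runs along the fence, z up
- nest (a point): centre of the yellow floor of the square cavity: 103 x 103 mm, 6 mm deep, sides parallel to the die bed's x and y. It lies 20 mm above the table. Axes as the die bed's
- fence (a point): on the blue fence's face, at deck height, at die x = 51.5 mm, y = 0. The fence runs the die bed's full length along y, is 15 mm thick and 14 mm higher than the deck; its face is flush with the cavity's far wall
- jaw: red upright clamp jaw, 10 mm thick (x), 50 mm wide, 34 mm high, on the deck at die y = 0, its front face towards the cavity. Slides only along the die's x, stays where left, about 2 N of friction. Origin at deck height in the middle of its front face; axes as the die's. Fully back, that face is at die x = -98.5 mm; travel 70 mm
- jaw_face (a point): middle of the jaw's front face, 10 mm above the deck
- plate: loose square aluminium blank, 100 x 100 x 12 mm, about 0.2 to 0.45 kg, starts flat on the deck to the left or right of the cavity, somewhat turned. Origin at the centre of its underside, x and y parallel to its sides. When home it stands 6 mm proud of the deck
- disc: loose round copper blank, 116 mm diameter, 12 mm thick, flat on the deck on the other side of the cavity; not to be disturbed. Origin at the centre of its underside
- bin: blue open stock bin, 170 x 120 x 70 mm, with steel rods in it, on the table to the right; not to be disturbed. Origin at the centre of its underside
- carton: cardboard carton, 130 x 160 x 75 mm, on the table to the left; not to be disturbed. Origin at the centre of its underside
Mind the look-alikes: they are no part of the job. Of the things like the plate, leave any that is turquoise; of the rest the smaller one is meant.

How it is judged:
On the way, in this order (a step that is already met when the one before it is completed fails the run):
1. the square blank lies fully home and flat in the cavity (z of plate in the frame of nest below 0.002 m and horizontal distance between plate and nest below 0.0045 m and angle between plate's own z axis and vertical below 0.03 rad), for 0.2 s.
2. the jaw presses on the blank with more than 2 N (contact force between jaw and plate above 2 N), for 0.04 s.
At the end, for the whole second after the job is handed in: The square blank lies in the cavity, its underside within 2 mm of the cavity's floor, centred within 4.5 mm, tilted less than 0.03 rad and at rest; the jaw's face is within 2 mm of the blank's edge; the round blank, bin and carton are where they were (all of step 1 and horizontal distance between jaw_face and plate below 0.052 m and linear speed of plate below 0.01 m/s); the robot touches nothing.
It fails at once if the jaw is rammed against the square blank with more than 45 N (contact force between jaw and plate above 45 N).
It fails at once if the round blank is moved more than 20 mm (distance of disc from where it was at the start of the episode above 0.02 m).
It fails at once if the bin or the carton is moved more than 30 mm (distance of any of bin, carton from where it was at the start of the episode above 0.03 m).
It also fails if it takes over 59 s, if anything falls off the work surface, if the arm or the gripper's body presses on something with over 40 N, if the wrist force passes 120 N, or if a joint passes its speed limit or range.

ROBOT

A 7-joint arm with a two-finger parallel gripper is mounted at the origin on the work surface. World frame = base frame: x ahead of the robot, y to its left, z up, the work surface at z = 0. Lengths are in m, angles in rad, forces in N, time in s.
With the tool pointing down it reaches from about 0.425 to 0.875 m from the base axis. Payload 4.7 kg.
Tool frame: the origin (TCP) lies between the finger pads; the fingertips stand 17 mm ahead of it and the grasp point (between the pads) lies 2 mm behind it; z points along the fingers, y is the direction in which the jaws open and shut (so a half turn about z gives the same grasp; the last joint's range is limited). The gripper opens to 87 mm and grips with 3 to 60 N. Pads are 19 mm wide; open, the fingers measure 117 mm over their backs; the gripper's body (75 mm by 190 mm) begins 51 mm behind the grasp point.
Start: joints at [1.181, 0.321, -0.07, 1.45, 0.023, 1.371, -0.057], TCP at [0.255, -0.598, 0.24] pointing down, gripper open.
Joint ranges: [-2.86, 2.86], [-0.3, 2.09], [-1.38, 1.24], [0.06, 2.45], [-1.56, 4.7], [0.09, 2.05], [-2.69, 2.69]. Speed limits (rad/s): [2.57, 2.57, 3.14, 3.14, 3.14, 3.14, 3.14].

INTERFACE

Orientations are given as a 3x3 rotation matrix whose columns are the frame's x, y, z axes.
In Python, from workcell import * gives the robot as it stands.
- The arm moves only by the shell command python3 -m handwheel 'ROWS' [FORCE]. ROWS is a JSON object of lists of equal length, an entry for each row: "linear": the shift along the tool's x, y, z in m, a list of three; "delta_rot": the turn, a rotation vector about the tool's x, y, z in rad, a list of three; "hand": the opening, from 0 (shut) to 1 (fully open). A call has 1 to 20 rows; each row shifts and turns the commanded pose from where the row before left it, along the tool's axes as they then stand; what a row does not reach is not made up. A row lasts 1/12 s, in which the tool goes at most 41.7 mm and 7.16 degrees, less where a joint would pass 70% of its speed; a pose out of reach is approached as far as the arm can. A call with a gripper value outside its range is refused whole. The fingers move at their own pace and stop on an object; FORCE is the grip in N (left out, the last holds). Time passes only in rows, so rows that do not move let the fingers close. It gives the time, the measured TCP pose, the force and the opening at its end, in the units of the state.
- get_obs(): the state, without advancing time (a new reading comes with each control period).
- capture(name): name is "scene" or "top" or "wrist"; returns a dict with "image" (384x512x3 uint8, red, green, blue), "depth" (384x512 float32, m along the optical axis (not along the pixel's ray), 0 where there is no reading), "fx", "fy", "cx", "cy" (pixels), "k1" (the pictures are not rectified: a ray, as slopes to the right and down, at radius r is drawn at 1 + k1 r^2 times it, then the intrinsics apply), "rvec" (rotation vector, rad) and "tvec" (3), from world to camera coordinates, as OpenCV has them; the wrist camera has in their place "tool_from_camera" (4x4, takes a point from camera to tool coordinates, whose origin is the TCP and whose axes are the flange's). Camera axes: x right, y down, z forward; pixel columns grow to the right and rows downward; lengths in m; the calibration is good to about 2 mm. A picture is of the moment at which its call begins: read the wrist's pose just before it.
- hand_in(): hands the job in, once; it reports no verdict.
The state is a dict: "t": time; "q": joint angles; "dq": joint speeds; "joint_torque": joint torques, N m; "ee_pos": TCP position; "orientation": TCP orientation; "wrist_force": force on the tool from outside, world axes, zero at the start; "wrist_torque": the same for the moment, N m; "finger_gap": finger opening in m.
Only numpy, scipy, OpenCV 4.12 (cv2) and the standard library are available. Lean on these libraries where they do the work, as an engineer would, in place of code of your own. Each camera call takes 0.05 s, during which the arm holds its last target. There are 200 camera calls.

## Working session

There is one attempt and no reset: what is moved stays moved. The work goes in short steps, Python scripts to look and compute and a shell command to move; the robot and the scene stay as the last step left them, time stands still between calls to the robot, and variables do not carry over. Pictures are saved under pics/ and viewed, about 8 in all and at most 12, crops included, and the job is handed in when it is done.

```bash
mkdir -p pics
cat > h.py <<'E'
import numpy as np, cv2
from workcell import *
def shot(name,fn=None):
    o=get_obs(); c=capture(name); c['obs']=o
    if 'rvec' in c:
        R=cv2.Rodrigues(np.array(c['rvec'],float))[0]; t=np.array(c['tvec'],float).ravel()
        c['R']=R.T; c['o']=-R.T@t
    else:
        T=np.array(c['tool_from_camera']); W=np.eye(4); W[:3,:3]=o['orientation']; W[:3,3]=o['ee_pos']
        M=W@T; c['R']=M[:3,:3]; c['o']=M[:3,3]
    if fn: cv2.imwrite('pics/'+fn,c['image'][:,:,::-1])
    return c
def ray(c,uv):
    uv=np.atleast_2d(np.array(uv,float)); d=(uv-[c['cx'],c['cy']])/[c['fx'],c['fy']]
    s=d.copy()
    for _ in range(20): s=d/(1+c['k1']*(s**2).sum(1,keepdims=True))
    return np.c_[s,np.ones(len(s))]
def onplane(c,uv,z):
    d=ray(c,uv)@c['R'].T; return c['o']+d*((z-c['o'][2])/d[:,2])[:,None]
def depthpt(c,uv):
    r=ray(c,uv); z=np.array([c['depth'][int(round(v)),int(round(u))] for u,v in np.atleast_2d(uv)])
    return c['o']+(r*z[:,None])@c['R'].T
E
python3 - <<'E'
from h import *
import pickle
o=get_obs(); print({k:np.round(v,3).tolist() for k,v in o.items()})
a=shot('top');b=shot('scene');pickle.dump((a,b),open('first.pkl','wb'))
cv2.imwrite('pics/top.png',a['image'][:,:,::-1]);cv2.imwrite('pics/scene.png',b['image'][:,:,::-1])
print(a['o'],b['o'])
E
```

```text
{'t': 0.0, 'q': [1.181, 0.322, -0.07, 1.452, 0.023, 1.371, -0.057], 'dq': [0.0, 0.001, 0.001, -0.0, 0.0, 0.0, -0.001], 'joint_torque': [-0.0, -49.129, -0.404, -31.253, -0.064, 0.044, 0.0], 'ee_pos': [0.255, -0.597, 0.238], 'orientation': [[0.92, 0.393, -0.001], [0.393, -0.92, 0.002], [-0.0, -0.002, -1.0]], 'wrist_force': [-0.01, 0.736, -0.103], 'wrist_torque': [0.0, 0.023, -0.03], 'finger_gap': 0.087}
[0.41466301 0.01676909 1.24594555] [ 1.43447586 -0.16669927  0.94062534]
```

View pics/top.png

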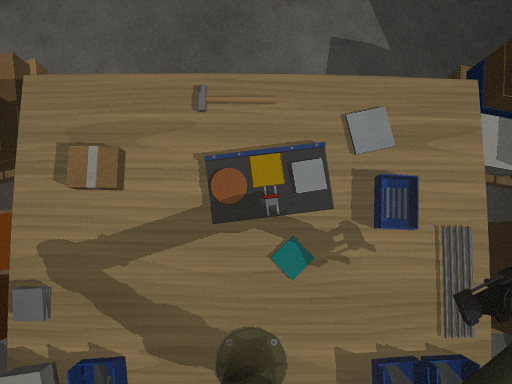

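View pics/scene.png

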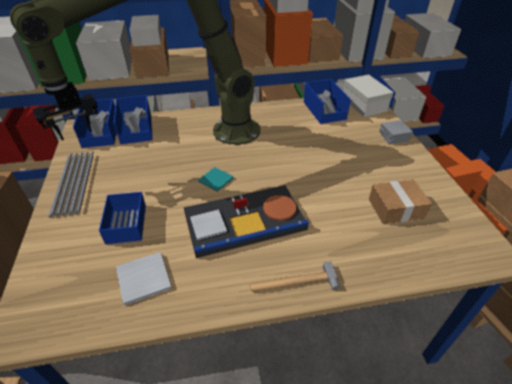

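Candidates in the top view are the light square on the deck at (310,175), the larger light square on the table at (370,130), and the turquoise square at (292,258). The one on the deck fits: it isn't turquoise and it's the smaller of the other two. Next I'll measure it and check it in a close crop.

```bash
cat >> h.py <<'E'
def blob(c,lo,hi,near=None,amin=30,roi=None):
    hsv=cv2.cvtColor(np.ascontiguousarray(c['image']),cv2.COLOR_RGB2HSV); m=cv2.inRange(hsv,lo,hi)
    if roi: k=np.zeros_like(m); k[roi[1]:roi[3],roi[0]:roi[2]]=255; m&=k
    cs=[x for x in cv2.findContours(m,cv2.RETR_EXTERNAL,cv2.CHAIN_APPROX_NONE)[0] if cv2.contourArea(x)>amin]
    return max(cs,key=cv2.contourArea).reshape(-1,2) if cs else None
def rect(c,cnt,z):
    p=onplane(c,cnt,z)[:,:2]; (x,y),(w,h),a=cv2.minAreaRect((p*1000).astype(np.float32)); return x,y,w,h,a
E
python3 - <<'E'
from h import *
import pickle
a,b=pickle.load(open('first.pkl','rb'))
for nm,c,roi in(('top',a,(195,135,340,225)),('scene',b,(180,180,310,255))):
    hsv=cv2.cvtColor(np.ascontiguousarray(c['image']),cv2.COLOR_RGB2HSV)
    ye=blob(c,(20,120,120),(32,255,255),roi=roi); pl=blob(c,(0,0,120),(179,70,255),roi=roi); di=blob(c,(3,90,90),(17,255,255),roi=roi); bl=blob(c,(108,120,40),(125,255,255),roi=roi)
    for n,q,z in(('yel',ye,.02),('plate',pl,.038),('disc',di,.038),('fence',bl,.04)):
        if q is None: print(nm,n,None); continue
        dp=depthpt(c,q[::1].mean(0)[None])[0]
        print(nm,n,np.round(q.mean(0)),np.round(rect(c,q,z),1),'depth',np.round(dp*1000))
c=a['image'][130:230,190:410,::-1]; cv2.imwrite('pics/crop.png',cv2.resize(c,None,fx=3.5,fy=3.5,interpolation=cv2.INTER_CUBIC))
E
```

```text
top yel [266. 170.] [613.6 -46.2  99.5  97.    7.8] depth [614. -46.  20.]
top plate [311. 176.] [ 593.9 -179.7   97.8   96.1    9.4] depth [ 593. -188.   33.]
top disc [228. 187.] [5.590e+02 7.430e+01 1.112e+02 1.105e+02 4.000e-01] depth [553.  76.  38.]
top fence [265. 151.] [669.9 -40.5  15.2 160.8   8.1] depth [670. -41.  39.]
scene yel [247. 223.] [601.5 -47.3  85.1 101.8   6.7] depth [604. -48.  21.]
scene plate [208. 224.] [ 594.1 -180.2  106.9  101.2    9. ] depth [ 597. -181.   38.]
scene disc [292. 198.] [523.  110.  162.5 215.9  73.5] depth [517. 135.  27.]
scene fence [250. 236.] [675.7 -39.7  28.7 384.6   7.4] depth [679. -49.  41.]
```

View pics/crop.png

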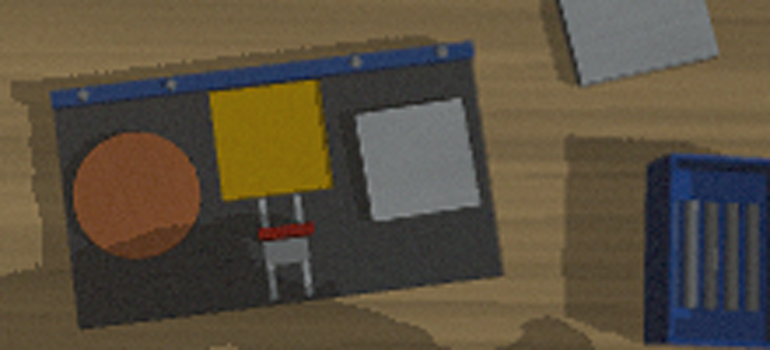

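The crop confirms it: the light square on the deck, at about (418,158) in the crop, lies to the right of the yellow cavity at (270,140). The copper disc is to its left at (136,195), the red jaw is at (286,230), and the larger blank sits off the deck at the top right.

Plan: push the blank +x to the fence with two spread fingers, which squares it up. Then push it +y along the fence into the cavity, press it down, and slide the jaw.

```bash
python3 -m handwheel '{"linear":[[0.0252,-0.017,0],[0.0252,-0.017,0],[0.0252,-0.017,0],[0.0252,-0.017,0],[0.0252,-0.017,0],[0.0252,-0.017,0],[0.0252,-0.017,0],[0.0252,-0.017,0],[0.0252,-0.017,0],[0.0252,-0.017,0],[0.0252,-0.017,0],[0.0252,-0.017,0],[0.0252,-0.017,0],[0.0252,-0.017,0],[0.0252,-0.017,0],[0.0252,-0.017,0],[0,0,0],[0,0,0],[0,0,0],[0,0,0]],"delta_rot":[[0,0,0],[0,0,0],[0,0,0],[0,0,0],[0,0,0],[0,0,0],[0,0,0],[0,0,0],[0,0,0],[0,0,0],[0,0,0],[0,0,0],[0,0,0],[0,0,0],[0,0,0],[0,0,0],[0,0,0.089],[0,0,0.089],[0,0,0.089],[0,0,0]],"hand":[0.6,0.6,0.6,0.6,0.6,0.6,0.6,0.6,0.6,0.6,0.6,0.6,0.6,0.6,0.6,0.6,0.6,0.6,0.6,0.6]}'
python3 - <<'E'
from h import *
import pickle
c=shot('wrist','w1.png'); pickle.dump(c,open('w1.pkl','wb'))
o=c['obs'];print(np.round(o['ee_pos'],4),np.round(o['orientation'],3).tolist(),o['finger_gap'],np.round(o['wrist_force'],2), np.round(c['tool_from_camera'],3).tolist())
E
```

```text
t: 1.77
ee_pos: [0.5191, -0.1889, 0.239]
orientation: [[0.991, 0.135, -0.001], [0.135, -0.991, 0.0], [-0.001, -0.0, -1.0]]
wrist_force: [-0.9, -0.7, -0.5]
finger_gap: 0.0522
[ 0.5191 -0.1889  0.239 ] [[0.991, 0.135, -0.001], [0.135, -0.991, 0.0], [-0.001, -0.0, -1.0]] 0.05220358189953236 [-0.89 -0.65 -0.54] [[-0.0, -0.965, -0.263, 0.072], [1.0, -0.0, 0.001, -0.0], [-0.001, -0.263, 0.965, -0.144], [0.0, 0.0, 0.0, 1.0]]
```

View pics/w1.png

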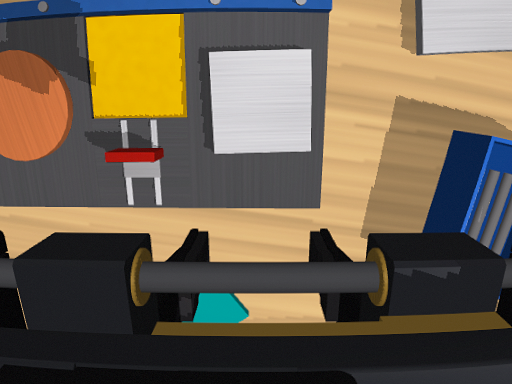

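The wrist view shows the blank at (261,101), yellow cavity at (136,65), jaw at (135,155), disc at (30,105) and the larger blank at top right.

```bash
cat >> h.py <<'E'
def tri(c1,u1,c2,u2):
    d1=(ray(c1,u1)@c1['R'].T)[0];d2=(ray(c2,u2)@c2['R'].T)[0]
    s=np.linalg.lstsq(np.c_[d1,-d2],c2['o']-c1['o'],rcond=None)[0]
    p,q=c1['o']+s[0]*d1,c2['o']+s[1]*d2
    return (p+q)/2,np.linalg.norm(p-q)
def boxc(q): return np.array(cv2.minAreaRect(q.astype(np.float32))[0])
E
python3 - <<'E'
from h import *
import pickle
c=pickle.load(open('w1.pkl','rb'));a,b=pickle.load(open('first.pkl','rb'))
pl=blob(c,(0,0,140),(179,60,255),roi=(195,35,325,165)); ye=blob(c,(20,120,120),(32,255,255),roi=(70,0,200,130))
rd=blob(c,(0,150,60),(5,255,255),roi=(95,140,175,170))
for n,q,z in(('plate',pl,.038),('yel',ye,.02),('jaw',rd,.06)):
    print(n,np.round(rect(c,q,z),1),'depth', np.round(1000*depthpt(c,q.mean(0)[None])[0]))
bl=blob(c,(108,120,40),(125,255,255),roi=(0,0,335,20)); print('fence low edge pts')
lo=np.array([[u,bl[bl[:,0]==u][:,1].max()] for u in range(70,320,10) if (bl[:,0]==u).any()])
p=onplane(c,lo,.026)[:,:2]*1000; v=cv2.fitLine(p.astype(np.float32),cv2.DIST_HUBER,0,.01,.01).ravel(); print(v,np.degrees(np.arctan2(-v[0],v[1])))
for nm,c2,roi in(('top',a,(280,150,335,200)),('scene',b,(185,205,230,245))):
    q=blob(c2,(0,0,120),(179,70,255),roi=roi); print(nm,tri(c,boxc(pl),c2,boxc(q)))
print('deck', np.round(depthpt(c,[[200,190],[300,190],[330-30,20],[50,190]])*1000,1).tolist(),np.round(depthpt(c,[[136,40],[261,60],[261,140]])*1000,1).tolist())
E
```

```text
plate [ 593.5 -181.2   99.3   99.4    9.3] depth [ 595. -181.   35.]
yel [613.  -48.6 102.9 102.    7.5] depth [615. -49.  18.]
jaw [528.9 -64.9  12.7  58.3   7.2] depth [529. -65.  60.]
fence low edge pts
[ 1.3089734e-01 -9.9139595e-01  6.7098193e+02 -9.5442047e+01] -172.47855
top (array([ 0.59510391, -0.1812721 ,  0.02629583]), np.float64(0.00026500391399720733))
scene (array([ 0.59486455, -0.18039909,  0.03675963]), np.float64(0.0017892101532598372))
deck [[492.3, -127.6, 24.0], [507.4, -236.2, 25.3], [677.8, -208.5, 25.5], [469.1, 44.4, 23.1]] [[639.7, -46.2, 19.0], [633.3, -175.8, 37.3], [556.5, -186.3, 36.5]]
```

```bash
python3 -m handwheel '{"linear":[[0,0,0.03],[0,0,0.03],[0,0,0.03],[0,0,0.03],[0,0,0.03],[0,0,0.025],[0,0,0.012],[0,0,0.006],[0,0,0],[0,0,0]],"delta_rot":[[0,0,0.004],[0,0,0],[0,0,0],[0,0,0],[0,0,0],[0,0,0],[0,0,0],[0,0,0],[0,0,0],[0,0,0]],"hand":[0.6,0.6,0.6,0.6,0.6,0.6,0.6,0.6,0.6,0.6]}'
python3 -m handwheel '{"linear":[[0.005,0,0],[0.005,0,0],[0.005,0,0],[0.005,0,0],[0.005,0,0],[0.005,0,0],[0.005,0,0],[0.005,0,0],[0.004,0,0],[0.002,0,0],[0,0,0]],"delta_rot":[[0,0,0],[0,0,0],[0,0,0],[0,0,0],[0,0,0],[0,0,0],[0,0,0],[0,0,0],[0,0,0],[0,0,0],[0,0,0]],"hand":[0.6,0.6,0.6,0.6,0.6,0.6,0.6,0.6,0.6,0.6,0.6]}'
```

```text
t: 2.65
ee_pos: [0.5202, -0.1895, 0.0477]
orientation: [[0.991, 0.133, 0.002], [0.133, -0.991, -0.001], [0.001, 0.001, -1.0]]
wrist_force: [-0.3, -0.4, 1.1]
finger_gap: 0.0524
t: 3.57
ee_pos: [0.5658, -0.1828, 0.0465]
orientation: [[0.991, 0.133, 0.001], [0.133, -0.991, 0.0], [0.001, -0.0, -1.0]]
wrist_force: [-0.5, -0.1, 0.1]
finger_gap: 0.0523
```

```bash
python3 -m handwheel '{"linear":[[0.002,0,0],[0.002,0,0],[0.002,0,0],[0.001,0,0],[0,0,0]],"delta_rot":[[0,0,0],[0,0,0],[0,0,0],[0,0,0],[0,0,0]],"hand":[0.6,0.6,0.6,0.6,0.6]}'
python3 - <<'E'
from h import *
import pickle
c=shot('wrist','w2.png'); print(np.round(c['obs']['wrist_force'],2))
a=shot('top')
q=blob(a,(0,0,120),(179,70,255),roi=(280,140,335,200)); print(np.round(rect(a,q,.038),1))
E
```

```text
t: 3.98
ee_pos: [0.5704, -0.1823, 0.0463]
orientation: [[0.991, 0.132, -0.003], [0.132, -0.991, 0.0], [-0.003, -0.0, -1.0]]
wrist_force: [-6.1, 0.1, 4.9]
finger_gap: 0.0524
[-6.11  0.1   4.88]
[ 664.3 -162.7   77.4   36.1   89.6]
```

View pics/w2.png

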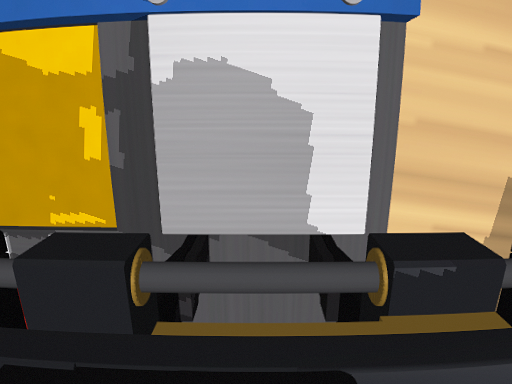

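The blank is square against the fence, with 6 N of contact. Its near edge is at row 233 and its far edge touches the fence at row 15. Now round to its −y side.

```bash
python3 -m handwheel '{"linear":[[-0.008,0,0],[-0.007,0,-0.01],[0,0,-0.025],[0,0,-0.025],[0.014,0.016,0],[0.014,0.016,0],[0.014,0.016,0],[0.014,0.016,0],[0.014,0.0165,0],[0,0,0]],"delta_rot":[[0,0,0],[0,0,0],[0,0,0],[0,0,0],[0,0,0],[0,0,0],[0,0,0],[0,0,0],[0,0,0],[0,0,0]],"hand":[0.6,0.6,0.6,0.6,0.6,0.6,0.6,0.6,0.6,0.6]}'
python3 -m handwheel '{"linear":[[0,0,0],[0,0,0],[0,0,0],[0,0,0],[0,0,0],[0,0,0],[0,0,0],[0,0,0],[0,0,0],[0,0,0],[0,0,0],[0,0,0],[0,0,0],[0,0,0],[0,0,0],[0,0,0]],"delta_rot":[[0,0,-0.1122],[0,0,-0.1122],[0,0,-0.1122],[0,0,-0.1122],[0,0,-0.1122],[0,0,-0.1122],[0,0,-0.1122],[0,0,-0.1122],[0,0,-0.1122],[0,0,-0.1122],[0,0,-0.1122],[0,0,-0.1122],[0,0,-0.1122],[0,0,-0.1122],[0,0,0],[0,0,0]],"hand":[0.6,0.6,0.6,0.6,0.6,0.6,0.6,0.6,0.6,0.6,0.6,0.6,0.6,0.6,0.6,0.6]}'
python3 - <<'E'
from h import *
c=shot('wrist','w3.png'); o=c['obs']; print(np.round(o['q'],2),np.round(o['ee_pos'],4))
R=np.array([[.9914,.1305],[-.1305,.9914]]); n=np.array([613.3,-48])
pl=blob(c,(0,0,90),(179,60,255)); r=rect(c,pl,.038); print(np.round(r,1),'die',R@(np.array(r[:2])-n),'tcp die',R@(o['ee_pos'][:2]*1000-n))
E
```

```text
t: 4.92
ee_pos: [0.6393, -0.2585, 0.1074]
orientation: [[0.992, 0.129, 0.004], [0.129, -0.992, -0.002], [0.004, 0.003, -1.0]]
wrist_force: [-0.0, -0.8, 0.4]
finger_gap: 0.0524
t: 6.25
ee_pos: [0.6369, -0.2545, 0.1072]
orientation: [[-0.129, 0.992, 0.001], [0.992, 0.129, -0.0], [-0.0, 0.001, -1.0]]
wrist_force: [-0.8, 0.0, -0.3]
finger_gap: 0.0523
[ 0.8   0.56 -0.64  1.49  0.35  1.21  0.24] [ 0.6369 -0.2545  0.1072]
[ 631.  -176.8   99.5   99.2    7.5] die [   0.73188938 -129.95712642] tcp die [  -3.52497876 -207.85396669]
```

View pics/w3.png

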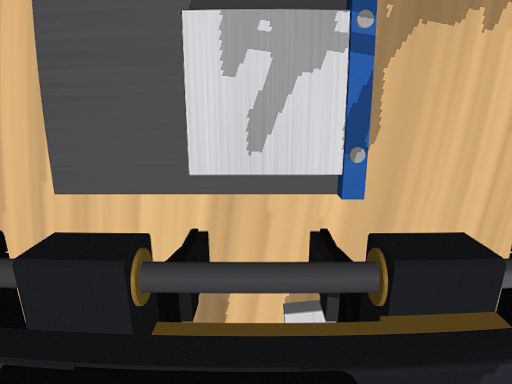

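```bash
python3 -m handwheel '{"linear":[[0,0,0.02],[0,0,0.02],[0,0,0.015],[0,0,0.006],[0,0,0],[0.006,0,0],[0.006,0,0],[0.006,0,0],[0.006,0,0],[0.006,0,0],[0.006,0,0],[0.006,0,0],[0.006,0,0],[0.006,0,0],[0.006,0,0],[0.006,0,0],[0.006,0,0],[0,0,0]],"delta_rot":[[0,0,0],[0,0,0],[0,0,0],[0,0,0],[0,0,0],[0,0,0],[0,0,0],[0,0,0],[0,0,0],[0,0,0],[0,0,0],[0,0,0],[0,0,0],[0,0,0],[0,0,0],[0,0,0],[0,0,0],[0,0,0]],"hand":[0.6,0.6,0.6,0.6,0.6,0.6,0.6,0.6,0.6,0.6,0.6,0.6,0.6,0.6,0.6,0.6,0.6,0.6]}'
python3 -m handwheel '{"linear":[[0.006,0,0],[0.006,0,0],[0.006,0,0],[0.006,0,0],[0.006,0,0],[0.006,0,0],[0.006,0,0],[0.006,0,0],[0.006,0,0],[0.005,0,0],[0.004,0,0],[0,0,0]],"delta_rot":[[0,0,0],[0,0,0],[0,0,0],[0,0,0],[0,0,0],[0,0,0],[0,0,0],[0,0,0],[0,0,0],[0,0,0],[0,0,0],[0,0,0]],"hand":[0.6,0.6,0.6,0.6,0.6,0.6,0.6,0.6,0.6,0.6,0.6,0.6]}'
python3 - <<'E'
from h import *
c=shot('wrist','w4.png'); o=c['obs']
R=np.array([[.9914,.1305],[-.1305,.9914]]); n=np.array([613.3,-48])
print('tcp die',R@(o['ee_pos'][:2]*1000-n),o['ee_pos'][2])
a=shot('top'); pl=blob(a,(0,0,90),(179,70,255),roi=(235,140,340,200)); r=rect(a,pl,.038); print(np.round(r,1),'die',R@(np.array(r[:2])-n))
E
```

```text
t: 7.8
ee_pos: [0.6271, -0.1807, 0.0454]
orientation: [[-0.135, 0.991, -0.001], [0.991, 0.135, 0.002], [0.002, -0.001, -1.0]]
wrist_force: [0.3, -0.0, 0.7]
finger_gap: 0.0524
t: 8.8
ee_pos: [0.6187, -0.1189, 0.0453]
orientation: [[-0.134, 0.991, -0.001], [0.991, 0.134, 0.001], [0.001, -0.001, -1.0]]
wrist_force: [0.2, 0.3, 0.7]
finger_gap: 0.052
tcp die [ -3.86017457 -71.03655367] 0.04533367350743327
[612.8 -50.8  97.8  86.6   7.9] die [-0.90484197 -2.68699395]
```

View pics/w4.png

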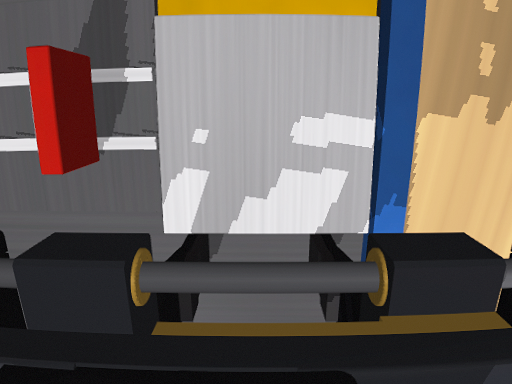

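The blank is now mostly over the cavity, with only a yellow strip left at rows 0–15. It still runs along the fence, with about 11 mm to go.

```bash
python3 -m handwheel '{"linear":[[0.003,0,0],[0.003,0,0],[0.002,0,0],[0.002,0,0],[0,0,0]],"delta_rot":[[0,0,0],[0,0,0],[0,0,0],[0,0,0],[0,0,0]],"hand":[0.6,0.6,0.6,0.6,0.6]}'
python3 -m handwheel '{"linear":[[0.001,0,0],[0.001,0,0],[0,0,0]],"delta_rot":[[0,0,0],[0,0,0],[0,0,0]],"hand":[0.6,0.6,0.6]}'
python3 - <<'E'
from h import *
c=shot('wrist','w5.png'); o=c['obs']
print(np.round(o['wrist_force'],1),'z', np.round(depthpt(c,[[u,v] for v in (40,120,200) for u in (190,270,340)])[:,2]*1000,1))
E
```

```text
t: 9.32
ee_pos: [0.6177, -0.1104, 0.0455]
orientation: [[-0.133, 0.991, -0.0], [0.991, 0.133, 0.0], [0.0, -0.0, -1.0]]
wrist_force: [0.2, -0.4, 0.4]
finger_gap: 0.0524
t: 9.57
ee_pos: [0.6175, -0.1091, 0.0455]
orientation: [[-0.132, 0.991, 0.0], [0.991, 0.132, -0.0], [-0.0, -0.0, -1.0]]
wrist_force: [0.3, -1.8, -1.2]
finger_gap: 0.0519
[ 0.3 -1.8 -1.2] z [30.6 31.9 30.4 30.2 31.  31.7 29.8 30.  30.5]
```

Depth over the blank reads about 31 mm against about 37 mm on the deck, evenly across it, so it has dropped in. I'll back off, rise and look at the blank and the jaw.

```bash
python3 -m handwheel '{"linear":[[-0.006,0,0],[-0.008,0,0],[0,0,-0.03],[0,0,-0.04],[0,0,-0.04],[0,0,-0.04],[0,-0.03,0],[0,-0.03,0],[0,-0.02,0],[0,0,0],[0,0,0],[0,0,0]],"delta_rot":[[0,0,0],[0,0,0],[0,0,0],[0,0,0],[0,0,0],[0,0,0],[0,0,0],[0,0,0],[0,0,0],[0,0,0],[0,0,0],[0,0,0]],"hand":[0.6,0.6,0.6,0.6,0.6,0.3,0,0,0,0,0,0]}'
python3 - <<'E'
from h import *
import pickle
c=shot('wrist','w6.png'); o=c['obs']; a=shot('top'); pickle.dump((c,a),open('w6.pkl','wb'))
R=np.array([[.9914,.1305],[-.1305,.9914]]); n=np.array([613.3,-48])
def die(p): p=np.atleast_2d(p); return np.round(np.c_[(p[:,:2]*1000-n)@R.T,p[:,2]*1000],1)
print('tcp die',die(o['ee_pos']),o['finger_gap'])
H=np.array([[u,v] for v in range(20,200,20) for u in (230,300,370)])
pl=blob(c,(0,0,90),(179,60,255),amin=2000);r=rect(c,pl,.032);print('plate w',np.round(r,1),die([r[0]/1e3,r[1]/1e3,.032]))
rd=blob(c,(0,150,60),(6,255,255)); p=depthpt(c,rd); d=die(p); print('jaw pts',np.percentile(d,[3,50,97],axis=0))
ra=blob(a,(0,130,60),(6,255,255),roi=(255,180,295,215),amin=5); print('jaw top',die(onplane(a,ra,.06)).mean(0), die(depthpt(a,ra)).mean(0))
E
```

```text
t: 10.62
ee_pos: [0.5408, -0.1338, 0.1959]
orientation: [[-0.132, 0.991, 0.001], [0.991, 0.132, -0.0], [-0.0, 0.001, -1.0]]
wrist_force: [1.0, -0.6, 0.1]
finger_gap: 0.0132
tcp die [[-83.1 -75.6 195.9]] 0.013182820981272981
plate w [568.2 -88.1 197.4 241.2   7.6] [[-49.9 -33.8  32. ]]
jaw pts [[-92.6 -25.2  57.8]
 [-88.4  -0.4  59.3]
 [-83.6  23.6  60.7]]
jaw top [-88.45588235   0.8         60.        ] [-88.22647059   0.61470588  57.25882353]
```

View pics/w6.png

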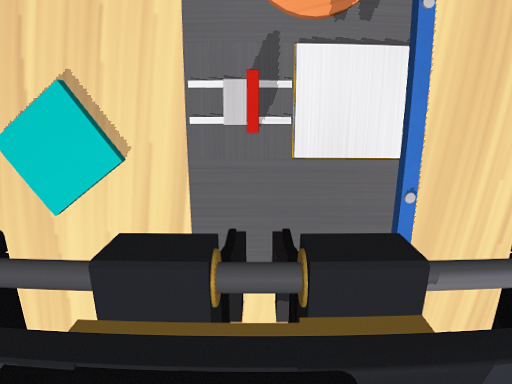

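The blank lies in the cavity up against the fence at (350,100), with a thin yellow sliver at column 293. The jaw (252,100) has its grey bracket behind it at (234,100).

Run:
```python
from h import *
import pickle
c,a=pickle.load(open('w6.pkl','rb'))
R=np.array([[.9914,.1305],[-.1305,.9914]]); n=np.array([613.3,-48])
def die(p): p=np.atleast_2d(p); return np.round(np.c_[(p[:,:2]*1000-n)@R.T,p[:,2]*1000],1)
print('bracket',die(depthpt(c,[[u,102] for u in range(210,262,4)])).tolist())
print('plate',die(depthpt(c,[[u,v] for v in (55,100,145) for u in (305,350,395)])).tolist())
pl=blob(c,(0,0,130),(179,30,255),roi=(285,35,412,165));r=rect(c,pl,.032);print('plate w',np.round(r,1),die([r[0]/1e3,r[1]/1e3,.032]))
ye=blob(c,(18,100,60),(35,255,255),roi=(285,35,412,165),amin=1); print('yellow',die(onplane(c,ye,.02)).min(0),die(onplane(c,ye,.02)).max(0))
```

```text
bracket [[-127.1, -0.8, 25.1], [-123.4, -0.8, 25.4], [-119.7, -0.9, 26.3], [-116.2, -0.9, 24.8], [-112.3, -0.9, 27.4], [-108.8, -0.9, 26.9], [-105.2, -0.9, 27.3], [-101.6, -0.9, 26.4], [-98.0, -0.9, 26.8], [-93.2, -1.2, 59.9], [-90.0, -1.2, 60.1], [-86.8, -1.2, 59.9], [-83.6, -1.2, 59.8]]
plate [[-43.0, 39.1, 30.8], [-3.5, 39.9, 30.1], [36.9, 41.1, 29.8], [-41.8, 1.0, 29.7], [-1.5, 1.5, 30.6], [39.6, 2.3, 30.8], [-83.4, -3.4, 339.6], [1.1, -38.8, 30.4], [43.8, -38.4, 29.8]]
plate w [611.9 -48.5  99.9  98.9   7.7] [[-1.4 -0.3 32. ]]
yellow [-51.7 -51.7  20. ] [-49.3  46.5  20. ]
```

```bash
python3 -m handwheel '{"linear":[[0.02,-0.01,0],[0.02,-0.01,0],[0.02,-0.01,0],[0.0156,-0.007,0],[0,0,0.03],[0,0,0.03],[0,0,0.03],[0,0,0.03],[0,0,0.015],[0,0,0.006],[0,0,0],[0,0,0]],"delta_rot":[[0,0,0],[0,0,0],[0,0,0],[0,0,0],[0,0,0],[0,0,0],[0,0,0],[0,0,0],[0,0,0],[0,0,0],[0,0,0],[0,0,0]],"hand":[0,0,0,0,0,0,0,0,0,0,0,0]}'
python3 - <<'E'
from h import *
o=get_obs()
R=np.array([[.9914,.1305],[-.1305,.9914]]); n=np.array([613.3,-48])
print('tcp die',R@(o['ee_pos'][:2]*1000-n),o['finger_gap'])
E
```

```text
t: 11.72
ee_pos: [0.4944, -0.0629, 0.0551]
orientation: [[-0.133, 0.991, 0.001], [0.991, 0.133, 0.001], [0.001, 0.001, -1.0]]
wrist_force: [-0.0, -0.0, 1.5]
finger_gap: 0.0003
tcp die [-119.82324551    0.74587847] 0.00031784865944943546
```

```bash
python3 -m handwheel '{"linear":[[0,0.004,0],[0,0.003,0],[0,0.003,0],[0,0.003,0],[0,0.003,0],[0,0.003,0],[0,0.003,0],[0,0.003,0],[0,0.003,0],[0,0.003,0],[0,0.003,0],[0,0.002,0],[0,0,0]],"delta_rot":[[0,0,0],[0,0,0],[0,0,0],[0,0,0],[0,0,0],[0,0,0],[0,0,0],[0,0,0],[0,0,0],[0,0,0],[0,0,0],[0,0,0],[0,0,0]],"hand":[0,0,0,0,0,0,0,0,0,0,0,0,0]}'
python3 -m handwheel '{"linear":[[0,0.001,0],[0,0.001,0],[0,0,0]],"delta_rot":[[0,0,0],[0,0,0],[0,0,0]],"hand":[0,0,0]}'
```

```text
t: 12.8
ee_pos: [0.5297, -0.0587, 0.0545]
orientation: [[-0.132, 0.991, 0.001], [0.991, 0.132, 0.0], [0.0, 0.001, -1.0]]
wrist_force: [-0.3, -0.3, 0.4]
finger_gap: 0.0004
t: 13.05
ee_pos: [0.531, -0.0584, 0.0544]
orientation: [[-0.132, 0.991, -0.0], [0.991, 0.132, -0.0], [-0.0, -0.0, -1.0]]
wrist_force: [-2.3, -0.2, 1.6]
finger_gap: 0.0003
```

Run:
```python
from h import *
c=shot('wrist'); a=shot('top'); o=c['obs']
R=np.array([[.9914,.1305],[-.1305,.9914]]); n=np.array([613.3,-48])
def die(p): p=np.atleast_2d(p); return np.round(np.c_[(p[:,:2]*1000-n)@R.T,p[:,2]*1000],1)
print('tcp',die(o['ee_pos']),np.round(o['wrist_force'],1))
for k,m in(('w',c),('t',a)):
    rd=blob(m,(0,130,60),(6,255,255),amin=5,roi=(250,150,300,215) if k=='t' else None)
    if rd is not None: print(k,np.percentile(die(depthpt(m,rd)),[3,50,97],axis=0))
```

```text
tcp [[-83.    0.4  54.4]] [-2.3 -0.2  1.6]
w [[-75.755  12.4    27.405]
 [-71.95   24.4    39.35 ]
 [-63.515  38.5   111.485]]
```

```bash
python3 -m handwheel '{"linear":[[0,0.001,0],[0,0.001,0],[0,0.001,0],[0,0.001,0],[0,0,0]],"delta_rot":[[0,0,0],[0,0,0],[0,0,0],[0,0,0],[0,0,0]],"hand":[0,0,0,0,0]}'
python3 -m handwheel '{"linear":[[0,0.001,0],[0,0.001,0],[0,0,0]],"delta_rot":[[0,0,0],[0,0,0],[0,0,0]],"hand":[0,0,0]}'
```

```text
t: 13.57
ee_pos: [0.5352, -0.0579, 0.0545]
orientation: [[-0.132, 0.991, 0.0], [0.991, 0.132, 0.0], [0.0, 0.0, -1.0]]
wrist_force: [-1.5, -0.8, 0.3]
finger_gap: 0.0007
t: 13.82
ee_pos: [0.5371, -0.0576, 0.0545]
orientation: [[-0.132, 0.991, 0.0], [0.991, 0.132, 0.0], [0.0, 0.0, -1.0]]
wrist_force: [-1.9, -1.1, -0.1]
finger_gap: 0.0005
```

Run:
```python
from h import *
b=shot('scene'); im=b['image'][180:255,180:320,::-1]; cv2.imwrite('pics/s2.png',cv2.resize(im,None,fx=5,fy=5,interpolation=cv2.INTER_CUBIC))
```

```text
(no output)
```

View pics/s2.png

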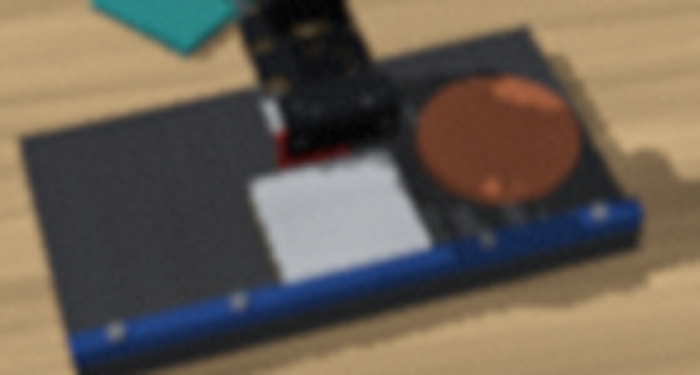

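The blank is seated at (335,225) and the jaw (290,150) is almost at its edge. I'll keep creeping in 1 mm rows until the force rises.

```bash
for i in 1; do python3 -m handwheel '{"linear":[[0,0.001,0],[0,0.001,0],[0,0,0]],"delta_rot":[[0,0,0],[0,0,0],[0,0,0]],"hand":[0,0,0]}'; done
```

```text
t: 14.12
ee_pos: [0.5391, -0.0573, 0.0545]
orientation: [[-0.132, 0.991, 0.0], [0.991, 0.132, -0.0], [-0.0, 0.0, -1.0]]
wrist_force: [-1.0, -1.3, -0.2]
finger_gap: 0.0006
```

```bash
python3 -m handwheel '{"linear":[[0,0.001,0],[0,0.001,0],[0,0,0]],"delta_rot":[[0,0,0],[0,0,0],[0,0,0]],"hand":[0,0,0]}'
```

```text
t: 14.37
ee_pos: [0.5412, -0.0571, 0.0545]
orientation: [[-0.132, 0.991, 0.0], [0.991, 0.132, -0.0], [-0.0, 0.0, -1.0]]
wrist_force: [-1.4, -1.6, -0.2]
finger_gap: 0.0005
```

```bash
python3 -m handwheel '{"linear":[[0,0.001,0],[0,0.001,0],[0,0,0]],"delta_rot":[[0,0,0],[0,0,0],[0,0,0]],"hand":[0,0,0]}'
```

```text
t: 14.62
ee_pos: [0.5431, -0.0568, 0.0545]
orientation: [[-0.132, 0.991, 0.0], [0.991, 0.132, -0.0], [-0.0, 0.0, -1.0]]
wrist_force: [-1.1, -0.9, -0.8]
finger_gap: 0.0007
```

```bash
python3 -m handwheel '{"linear":[[0,0.001,0],[0,0.001,0],[0,0,0]],"delta_rot":[[0,0,0],[0,0,0],[0,0,0]],"hand":[0,0,0]}'
```

```text
t: 14.87
ee_pos: [0.5445, -0.0566, 0.0544]
orientation: [[-0.132, 0.991, -0.001], [0.991, 0.132, -0.0], [-0.0, -0.001, -1.0]]
wrist_force: [-4.3, -0.1, 1.8]
finger_gap: 0.0001
```

```bash
python3 -m handwheel '{"linear":[[0,0.001,0],[0,0.001,0],[0,0,0],[0,0,0]],"delta_rot":[[0,0,0],[0,0,0],[0,0,0],[0,0,0]],"hand":[0,0,0,0]}'
```

```text
t: 15.2
ee_pos: [0.5454, -0.0566, 0.0544]
orientation: [[-0.132, 0.991, -0.004], [0.991, 0.132, -0.001], [-0.0, -0.004, -1.0]]
wrist_force: [-8.4, -2.1, 5.9]
finger_gap: 0.0007
```

```bash
python3 -m handwheel '{"linear":[[0,0.001,0],[0,0.0005,0],[0,0,0],[0,0,0]],"delta_rot":[[0,0,0],[0,0,0],[0,0,0],[0,0,0]],"hand":[0,0,0,0]}'
```

```text
t: 15.53
ee_pos: [0.5454, -0.0566, 0.0543]
orientation: [[-0.132, 0.991, -0.007], [0.991, 0.132, -0.001], [-0.001, -0.007, -1.0]]
wrist_force: [-11.3, -1.3, 9.2]
finger_gap: 0.0008
```

Stalled at 11 N, so the jaw is pressing firmly. Now back off, rise, and check.

```bash
python3 -m handwheel '{"linear":[[0,-0.002,0],[0,-0.003,0],[0,-0.006,0],[0,-0.008,0],[0,0,-0.02],[0,0,-0.04],[0,0,-0.04],[-0.025,0,-0.04],[-0.025,0.01,0],[-0.025,0.01,0],[0,0,0],[0,0,0]],"delta_rot":[[0,0,0],[0,0,0],[0,0,0],[0,0,0],[0,0,0],[0,0,0],[0,0,0],[0,0,0],[0,0,0],[0,0,0],[0,0,0],[0,0,0]],"hand":[0,0,0,0,0,0,0,0,0,0,0,0]}'
python3 - <<'E'
from h import *
c=shot('wrist','w7.png'); o=c['obs']
R=np.array([[.9914,.1305],[-.1305,.9914]]); n=np.array([613.3,-48])
def die(p): p=np.atleast_2d(p); return np.round(np.c_[(p[:,:2]*1000-n)@R.T,p[:,2]*1000],1)
rd=blob(c,(0,150,60),(6,255,255)); print('jaw',np.percentile(die(depthpt(c,rd)),[3,50,97],axis=0),rd.min(0),rd.max(0))
q=rd.mean(0); print(np.round(o['wrist_force'],1),np.round(o['ee_pos'],3))
x0=int(rd[:,0].max()); pl=blob(c,(0,0,130),(179,30,255),roi=(x0,20,x0+135,170));r=rect(c,pl,.032);print('plate',np.round(r,1),die([r[0]/1e3,r[1]/1e3,.032]))
print(die(depthpt(c,[[x0+u,v] for v in (60,130) for u in (20,90)])).tolist())
E
```

```text
t: 16.53
ee_pos: [0.5591, -0.1289, 0.1897]
orientation: [[-0.13, 0.992, 0.001], [0.992, 0.13, 0.001], [0.0, 0.001, -1.0]]
wrist_force: [-0.6, 1.3, -0.6]
finger_gap: 0.0009
jaw [[-58.5   -25.259  57.9  ]
 [-54.     -0.2    59.3  ]
 [-49.1    24.059  60.4  ]] [265  72] [278 136]
[-0.6  1.3 -0.6] [ 0.559 -0.129  0.19 ]
plate [614.6 -48.1  98.1  99.5   7.7] [[ 1.3 -0.3 32. ]]
[[-30.8, 36.5, 31.8], [29.4, 37.5, 31.6], [-29.3, -22.5, 30.7], [33.6, -22.1, 30.5]]
```

View pics/w7.png

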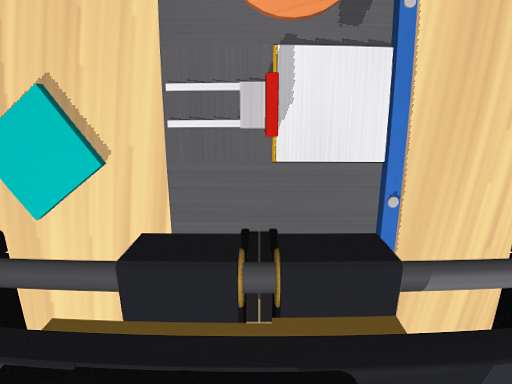

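The blank sits flat in the cavity (333,103) against the fence. The red jaw (271,104) touches its edge, the disc hasn't been disturbed and the arm is clear.

```bash
python3 -c "
from workcell import *
print(hand_in())"
```

```text
the job is handed in; nothing more can be done
None
```

The job is handed in at about 16.5 s of the 59 s allowed; hand-in gave no verdict. I pushed the square blank to the fence with spread fingers and slid it along the fence until it dropped into the cavity. Then I pushed the jaw up to its edge and backed the arm off.

**Last checks:**
- **Blank:** It is about 1.3 mm off centre. Its top reads 30.5–31.8 mm against 32 mm expected, level to within about 1 mm.
- **Jaw press:** The push stalled at about 11 N at the wrist. Allowing for roughly 2 N of jaw friction, about 9 N reached the blank.
- **Jaw position:** Its face reads x = -49.1 mm, touching the blank's edge within measuring error.
- **Arm:** It is clear of everything.

**Not checked or in disagreement:**
- One two-view height for the blank's top (wrist and top cameras) gave 26 mm. The other view pair and the depth readings gave 35–37 mm, so I discarded the 26 mm.
- Positions along the die's x axis disagreed by about 2 mm between looks.
- I judged the disc by eye and took no final measurement of the bin or carton. No contact near either showed in the forces.

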